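Steady the rocking pump under the sink

ROBOT

A 6-joint arm with a two-finger parallel gripper is mounted at the origin on the work surface. World frame = base frame: x ahead of the robot, y to its left, z up, the work surface at z = 0. Lengths are in m, angles in degrees, forces in N, time in s.
With the tool pointing down it reaches from about 0.35 to 0.875 m from the base axis. Payload 4.2 kg.
Tool frame: the origin (TCP) lies midway between the tips of the shut fingers; the grasp point (between the pads) lies 19 mm behind it; z points along the fingers, y is the line along which they close (so a half turn about z gives the same grasp; the last joint's range is limited). The gripper opens to 87 mm and grips with 3 to 60 N. Pads are 19 mm wide; open, the fingers measure 117 mm over their backs; the gripper's body (75 mm by 190 mm) begins 51 mm behind the grasp point.
Start: joints at [82.483, 22.042, 0.453, 0, -68.411, -14.817], TCP at [0.237, 0.578, 0.223] pointing down, gripper open.
Joint ranges: [-179.83, 179.83], [-69.29, 118.12], [-61.27, 80.66], [-181.25, 117.63], [-171.15, -9.14], [-177.46, 177.46]. Speed limits (degrees/s): [159.86, 159.86, 180, 180, 180, 180].

INTERFACE

Orientations are given as [roll, pitch, yaw] about the fixed x, y, z axes, in that order (R = Rz(yaw) Ry(pitch) Rx(roll)).
In Python, from workcell import env gives the robot as it stands. The module is installed in compiled form; this text tells all that it offers. Calls block until the motion is done:
- env.goto(position, orientation): joint-space move of the TCP to a pose.
- env.move_straight(position, rotation=None, rate=0.15, force_limit=None): straight line of the TCP; rotation=None keeps the orientation; rate is the mean speed in m/s. With force_limit (N) it stops when the force on the tool has changed by that much, and returns True; else False.
- env.set_joints(angles): joint-space move.
- env.gripper_to(opening, grasp_force=None): opening from 0.0 (shut) to 1.0 (fully open); grasp_force is the grip in N (None keeps the last); returns when the fingers have stopped.
- env.dwell(seconds).
- env.inverse_kinematics(position, orientation): joint angles nearest the present ones, or None.
- env.read_state(): the state.
- env.grab_frame(name): name is "scene" or "top" or "wrist"; returns a dict with "image" (384x512x3 uint8, blue, green, red), "fx", "fy", "cx", "cy" (pixels), "position" and "orientation" of the camera in the world. Camera axes: x right, y up, looking along -z (the intrinsics and any distortion apply to the point x, -y, -z); pixel columns grow to the right and rows downward; lengths in m; the calibration is good to about 2 mm. A picture is of the moment at which its call begins. There is no depth.
A pose or a line that the arm cannot do raises env.Unreachable and nothing moves.
- env.close_job(): hands the job in; it is judged then, once.
Trained networks look in a picture, given as the dict that the camera call returned (one of the last four; its "shot" number tells which), for a name from the list of things; names that differ only in an ending like _2 or _b are one class to them, and where a whole thing is asked for, a point or a joint stands for the part that bears it (a point fixed in the world has none). Each returns a list of dicts, best first, with "score" (0 to 1); they miss things now and then, are a little off and sometimes report something else, mostly with a low value. They report only what shows in the picture. A call takes as long as a camera call.
- env.search_frame(picture, thing): "xyz" ([x, y, z] in m, in world coordinates, good to about 4 mm: the middle of the surface that is visible of it).
- env.trace(picture, thing): "mask" (384x512 bool, what is visible of it).
The state is a dict: "clock": time; "joint_positions": joint angles; "qvel": joint speeds; "joint_torque": joint torques, N m; "position": TCP position; "tool_rot": TCP orientation; "force": force on the tool from outside, world axes, zero at the start; "wrist_torque": the same for the moment, N m; "opening": opening from 0.0 (shut) to 1.0 (fully open); "finger_force": force on a finger pad.
Only numpy, scipy, OpenCV 4.12 (cv2) and the standard library are available. Lean on these libraries where they do the work, as an engineer would, in place of code of your own. Each camera call takes 0.05 s, during which the arm holds its last target. There are 200 camera calls.

TASK

The small water pump under the sink rocks because one of its two winged levelling feet has been backed off, so that corner dips. Turn that foot's wing clockwise until its wing lies parallel to the long side of the base, like the other wing, so that the base stands level and firm. Do not turn the other wing, do not push the pump out of its place or tip it, and let go at the end.

Things in the scene. Friction and masses are not known exactly. Their poses are not given: they have to be found in the camera images.
- pump: Loose 1.5 kg water pump, grey motor and white head (top 112 mm up), on a steel plate 220 (x) by 180 mm (y), 32-40 mm up. Origin: base centre at floor level; x along motor to white head. Any yaw. Plain legs at (-92, 72), (92, -72) mm; screw feet with steel wings on top at (-92, -72), the slack one, and (92, 72), already set. The slack corner dips 4-8 mm (2-4 degrees).
- slack_wing (a point): Centre of the slack foot's steel wing, an upright bar 42 long (x), 10 thick (y), 26 mm high (z), 18 mm hub below. About 67 mm above the floor, staying so while turned clockwise (corner rises, screw sinks). Starts 40-80 degrees anticlockwise from above of the base's long side, 4-8 mm prouder of the plate than the other wing; right when parallel. Clear for 50 mm around it above the plate.
- slack_screw (a joint): Turn of the slack foot, rad. 0: wing parallel to the base's long side, foot level with the other three. Starts at -1.4 to -0.7 (backed off); grows clockwise seen from above, lowering the foot 6 mm per rad (steep thread). Beyond 0 the base rocks again; end stop at 0.8. Stays where left; takes about 0.1 N m.
- set_screw (a joint): Turn of the other winged foot, same sense: stands at 0, already right, its wing parallel to the base's long side. To be left alone.

How it is judged:
By the outcome, as a careful person would: the job done as asked, in the order asked, and still so for the second after the job is handed in, with the robot touching nothing.
It also fails if it takes over 32 s, if anything falls off the work surface, if the arm or the gripper's body presses on something with over 40 N, if the wrist force passes 120 N, or if a joint passes its speed limit or range.

## Working session

There is one attempt and no reset: what is moved stays moved. The work goes in short steps, each a Python script; the robot and the scene stay as the last script left them, time stands still between calls to the robot, and variables do not carry over. Pictures are saved under pics/ and viewed, at most 10 in all, crops included, and the job is handed in when it is done.

```bash
mkdir -p pics
python3 - <<'E'
from workcell import env
import cv2, numpy as np
for n in ["top","scene"]:
    p=env.grab_frame(n); im=p["image"].copy()
    print(n,p["position"],p["orientation"],p["fx"],p["fy"],p["cx"],p["cy"],[k for k in p])
    for t in ["pump","slack_wing","slack_screw","set_screw"]:
        print(t,[(np.round(d["xyz"],4).tolist(),round(d["score"],2)) for d in env.search_frame(p,t)])
    for t,c in [("slack_wing",(0,0,255)),("pump",(0,255,0))]:
        for d in env.trace(p,t)[:3]:
            m=d["mask"].astype(np.uint8); print(t,"mask",m.sum(),d["score"],cv2.minAreaRect(np.argwhere(m)[:,::-1].astype(np.float32)))
            cs,_=cv2.findContours(m,0,1); cv2.drawContours(im,cs,-1,c,1)
    cv2.imwrite(f"pics/{n}.png",np.hstack([im]))
    cv2.imwrite(f"pics/{n}_raw.png",p["image"])
print(env.read_state())
E
```

```text
top [0.457539   0.04511819 0.93231393] [  8.20658449  -1.23366198 -91.54970348] 451.51828346702445 451.51828346702445 253.99876901839613 187.0019628248406 ['image', 'fx', 'fy', 'cx', 'cy', 'position', 'orientation', 'shot']
pump [([0.5745, -0.0756, 0.0409], 0.66)]
slack_wing [([0.4675, -0.1179, 0.0757], 0.74)]
slack_screw [([0.466, -0.1172, 0.078], 0.44)]
set_screw [([0.6869, -0.0453, 0.0833], 0.66)]
slack_wing mask 169 0.63 ((328.7416076660156, 243.7865447998047), (22.6839542388916, 9.327981948852539), 57.9946174621582)
pump mask 9910 0.85 ((308.3000183105469, 186.60000610351562), (95.8170166015625, 115.42312622070312), 18.434947967529297)
scene [ 0.96367101 -0.23626383  0.81309436] [32.71609199  0.61338841 51.01892389] 457.3587287805381 457.3587287805381 262.73996671320134 195.8318277351702 ['image', 'fx', 'fy', 'cx', 'cy', 'position', 'orientation', 'shot']
pump [([0.6149, -0.0935, 0.0447], 0.65)]
slack_wing [([0.4706, -0.1239, 0.0773], 0.55)]
slack_screw [([0.4754, -0.1231, 0.0752], 0.51)]
set_screw [([0.6946, -0.0464, 0.086], 0.48)]
slack_wing mask 240 0.69 ((151.75222778320312,
[... 190 characters left out ...]
657287597656)
{'clock': 0.7, 'joint_positions': array([ 8.24819752e+01,  2.20397574e+01,  4.53522072e-01, -1.38517241e-03,
       -6.84124420e+01, -1.48161512e+01]), 'qvel': array([-0.00595071,  0.06259619, -0.05632474, -0.01870563, -0.09546988,
        0.02951902]), 'joint_torque': array([-1.78125456e-04, -3.90331042e+01,  1.87582272e+01,  4.22370583e+00,
        1.54979888e-02, -1.73455874e-05]), 'position': array([0.23747203, 0.57810043, 0.22257289]), 'tool_rot': array([-1.79999051e+02,  1.58344703e-03, -2.23346856e+01]), 'force': array([-0.37256962,  0.05093659,  0.35103377]), 'wrist_torque': array([0.0307171 , 0.05298133, 0.00081834]), 'finger_force': 0.0, 'opening': 0.9991531981227609}
```

View pics/top.png

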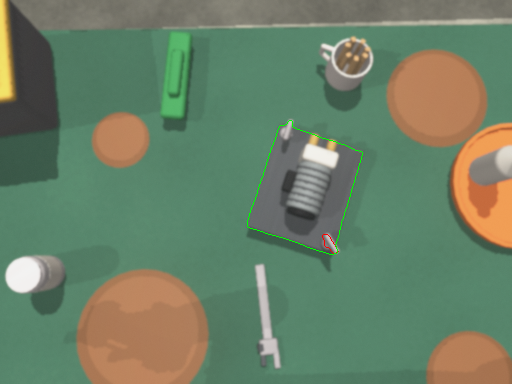

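View pics/scene_raw.png

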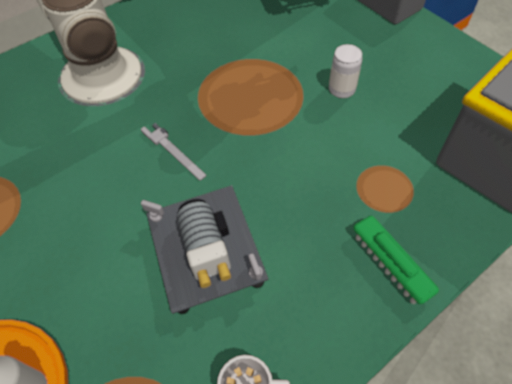

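Top view: the pump has yaw of about -19°. The slack wing is at (330,243), lower right, and the set wing is at (287,130). In the scene view the slack wing is at (152,208). I'll move above the slack wing and measure it with the wrist camera.

Run:
```python
from workcell import env
import cv2, numpy as np
for y in (30,-20,-150,160):
    q=env.inverse_kinematics([0.469,-0.12,0.057],[180,0,y]); print(y,None if q is None else np.round(q,1))
env.goto([0.469,-0.12,0.22],[180,0,30])
env.gripper_to(0.5)
p=env.grab_frame("wrist"); im=p["image"].copy()
print(p["position"],p["orientation"],p["fx"],p["cx"],p["cy"])
for t in ["slack_wing","set_screw"]:
    print(t,[(np.round(d["xyz"],4).tolist(),round(d["score"],2)) for d in env.search_frame(p,t)])
for d in env.trace(p,"slack_wing")[:1]:
    m=d["mask"].astype(np.uint8); print(d["score"],cv2.minAreaRect(np.argwhere(m)[:,::-1].astype(np.float32)))
    cs,_=cv2.findContours(m,0,1); cv2.drawContours(im,cs,-1,(0,0,255),1)
cv2.imwrite("pics/w1.png",im); print(env.read_state()["clock"])
```

```text
30 [  4.9  19.9 -31.2   0.  -38.9 115.1]
-20 [  4.9  19.9 -31.2   0.  -38.9  65.1]
-150 [  4.9  19.9 -31.2  -0.  -38.9 -64.9]
160 [   4.9   19.9  -31.2   -0.   -38.9 -114.9]
[ 0.53040962 -0.08604125  0.38225908] [-1.49504039e+01  3.52617848e-02 -5.99504967e+01] 311.1751809930929 262.9905962490478 195.3805171831204
slack_wing [([0.4739, -0.1183, 0.0794], 0.76)]
set_screw []
0.66 ((264.0, 181.5), (43.0, 16.0), 90.0)
4.4833
```

View pics/w1.png

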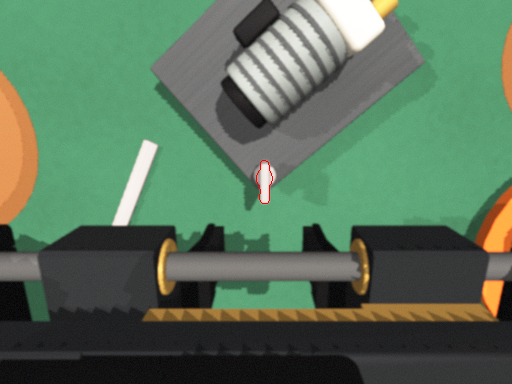

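The wrist view shows the wing upright at (264,161)-(264,203), so it lies along the tool x axis at yaw of about 30°. Next I'll compute its centre and the base yaw from the plate corners, then grasp and turn.

```bash
cat > h.py <<'E'
from workcell import env
import cv2, numpy as np
from scipy.spatial.transform import Rotation as R
def back(p,uv,z):
    uv=np.atleast_2d(uv); d=np.c_[(uv[:,0]-p["cx"])/p["fx"],-(uv[:,1]-p["cy"])/p["fy"],-np.ones(len(uv))]
    d=R.from_euler("xyz",p["orientation"],degrees=True).apply(d); o=np.array(p["position"])
    return o+d*((z-o[2])/d[:,2])[:,None]
E
python3 - <<'E'
from h import *
p=env.grab_frame("wrist")
print(back(p,[(264,161),(264,203),(264,182)],0.080).round(4))
g=cv2.cvtColor(p["image"],cv2.COLOR_BGR2GRAY)
# plate long edge: bottom->right corner, subpixel by line segments
for l in cv2.createLineSegmentDetector().detect(g)[0][:,0]:
    if np.hypot(l[2]-l[0],l[3]-l[1])>45 and max(l[1],l[3])<215:
        w=back(p,[l[:2],l[2:]],0.037); d=w[1]-w[0]; print(l.round(0),w[:,:2].round(3).tolist(),np.degrees(np.arctan2(d[1],d[0])).round(2))
p=env.grab_frame("top"); g=cv2.cvtColor(p["image"],cv2.COLOR_BGR2GRAY)
print("top")
for l in cv2.createLineSegmentDetector().detect(g)[0][:,0]:
    if np.hypot(l[2]-l[0],l[3]-l[1])>30 and 240<l[0]<370 and 115<l[1]<260:
        w=back(p,[l[:2],l[2:]],0.037); d=w[1]-w[0]; print(l.round(0),w[:,:2].round(3).tolist(),np.degrees(np.arctan2(d[1],d[0])).round(2))
E
```

```text
[[ 0.491  -0.1097  0.08  ]
 [ 0.4541 -0.1312  0.08  ]
 [ 0.4729 -0.1203  0.08  ]]
[227.  72. 268. 122.] [[0.547, -0.033], [0.524, -0.096]] -109.74
[274.  26. 309.  70.] [[0.608, -0.054], [0.591, -0.106]] -108.1
[262.  37. 305.  92.] [[0.593, -0.048], [0.57, -0.114]] -109.4
[249.  48. 292. 102.] [[0.578, -0.042], [0.555, -0.107]] -109.35
[279.  94. 246.  53.] [[0.555, -0.092], [0.572, -0.041]] 71.11
[238.  60. 280. 112.] [[0.563, -0.037], [0.54, -0.102]] -109.65
[320.  -1. 349.  41.] [[0.651, -0.081], [0.634, -0.126]] -110.52
[244. 186. 154.  89.] [[0.45, -0.108], [0.494, 0.026]] 71.78
[258. 130. 224.  92.] [[0.511, -0.09], [0.527, -0.04]] 72.65
[160.  79. 248. 177.] [[0.505, 0.024], [0.46, -0.107]] -108.96
[338. 134. 281. 180.] [[0.552, -0.168], [0.476, -0.14]] 159.98
[414.  71. 339. 133.] [[0.644, -0.201], [0.553, -0.168]] 160.43
top
[316. 213. 324. 257.] [[0.531, -0.1], [0.445, -0.111]] -172.64
[324. 257. 324. 291.] [[0.444, -0.111], [0.379, -0.109]] 178.44
[303. 157. 335. 168.] [[0.646, -0.078], [0.622, -0.143]] -110.88
[293. 203. 186. 215.] [[0.551, -0.054], [0.533, 0.159]] 94.84
[310. 210. 320. 276.] [[0.537, -0.089], [0.408, -0.102]] -174.09
[275. 257. 296. 279.] [[0.446, -0.016], [0.403, -0.055]] -137.46
```

Run:
```python
from h import *
c=np.array([0.4725,-0.120]); y0,y1=30.2,-19.4; sh=np.array([.0026,.0017])
def st(t):
    s=env.read_state(); print(t,round(s["clock"],2),s["position"].round(4),s["tool_rot"].round(1),s["force"].round(1),s["wrist_torque"].round(2),round(s["opening"],3),round(s["finger_force"],1))
env.goto([*c,0.12],[180,0,y0])
print(env.move_straight([*c,0.057],rate=0.08,force_limit=8)); st("down")
env.gripper_to(0.28); st("half")
env.gripper_to(0.0,12); st("grip")
for f in np.linspace(0,1,6)[1:]:
    env.goto([*(c+sh*f),0.057],[180,0,y0+(y1-y0)*f]); st(f"turn{f:.1f}")
p=env.grab_frame("scene"); cv2.imwrite("pics/s2.png",p["image"][150:350,90:330].repeat(3,0).repeat(3,1)[:600,:720])
```

```text
False
down 6.0 [ 0.473  -0.12    0.0575] [ 1.80e+02 -1.00e-01  3.02e+01] [ 0.8 -0.2 -0.4] [-0.06 -0.07  0.05] 0.5 0.0
half 6.67 [ 0.4725 -0.12    0.057 ] [-180.     0.    30.2] [ 0.2 -0.8 -0.7] [-0.03  0.   -0.05] 0.284 0.0
grip 7.09 [ 0.4725 -0.1199  0.057 ] [-180.    -0.    30.2] [-0.1  1.1  0.7] [ 0.16  0.02 -0.07] 0.118 12.0
turn0.2 7.38 [ 0.4727 -0.1197  0.0569] [-180.     0.    20.5] [-0.1 -0.   0.3] [ 0.13  0.29 -0.09] 0.113 12.0
turn0.4 7.67 [ 0.4733 -0.1193  0.0568] [-180.     0.    10.6] [-0.3 -0.4 -0.1] [ 0.16  0.17 -0.03] 0.116 12.0
turn0.6 7.97 [ 0.4739 -0.1191  0.0568] [-180.     0.     0.8] [-0.4 -0.5 -2.3] [-0.08  0.05 -0.  ] 0.112 12.0
turn0.8 8.26 [ 0.4744 -0.1189  0.0569] [180.    0.   -9.1] [ 0.8 -2.2 -2.1] [-0.57  0.1  -0.05] 0.113 12.0
turn1.0 8.55 [ 0.4746 -0.1185  0.0567] [ 1.80e+02  1.00e-01 -1.91e+01] [ 0.  -2.6 -4.1] [-0.84  0.09 -0.03] 0.113 12.0
```

View pics/s2.png

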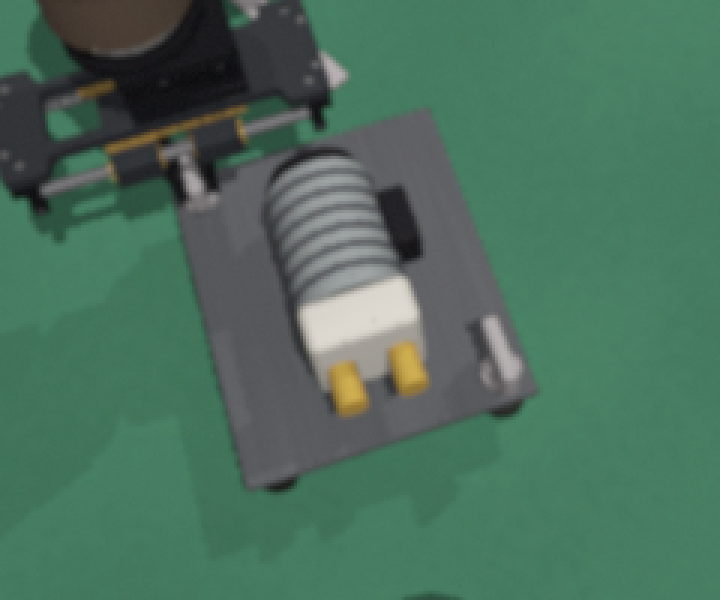

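The scene view shows the fingers on the slack wing at about (195,190), and it now lies along the base side. The set wing at (500,350) is unchanged. I'll release, back off and measure.

Run:
```python
from h import *
env.gripper_to(0.4)
env.move_straight([0.4746,-0.1185,0.2],rate=0.15)
env.goto([0.50,-0.125,0.25],[180,0,-19.4])
p=env.grab_frame("wrist"); im=p["image"].copy(); g=cv2.cvtColor(im,cv2.COLOR_BGR2GRAY)
def ang(p,t,z):
    for d in env.trace(p,t)[:1]:
        m=d["mask"].astype(np.uint8); cs,_=cv2.findContours(m,0,1); cv2.drawContours(im,cs,-1,(0,0,255),1)
        w=back(p,np.argwhere(m)[:,::-1].astype(float),z)[:,:2]
        v=cv2.PCACompute(w.astype(np.float32),None)[1][0]; print(t,d["score"],m.sum(),w.mean(0).round(4),np.degrees(np.arctan2(v[1],v[0])).round(1))
ang(p,"slack_wing",.08)
for l in cv2.createLineSegmentDetector().detect(g)[0][:,0]:
    L=np.hypot(l[2]-l[0],l[3]-l[1])
    if L>25:
        w=back(p,[l[:2],l[2:]],0.040); d=w[1]-w[0]; a=np.degrees(np.arctan(d[1]/d[0])); b=(a+19.4+45)%90-45
        if abs(b)<8 and 0.4<w[:,0].min() and w[:,0].max()<.75: print(l.round(0),w[:,:2].round(3).tolist(),a.round(2))
cv2.imwrite("pics/w3.png",im)
np.save("w3.npy",p["image"]); q=env.grab_frame("scene")
for t in ["slack_wing","set_screw"]:
    print(t,[(np.round(d["xyz"],4).tolist(),round(d["score"],2)) for d in env.search_frame(q,t)])
print(env.read_state()["clock"])
```

```text
slack_wing 0.84 425 [ 0.4785 -0.1206] -19.5
[171. 170. 226. 169.] [[0.541, -0.022], [0.52, -0.085]] 71.49
[ 22. 280.  32. 322.] [[0.47, 0.225], [0.409, 0.247]] -19.55
[216.  37. 152.  37.] [[0.66, -0.127], [0.683, -0.062]] 70.61
[150.  38. 152.  68.] [[0.682, -0.06], [0.653, -0.049]] -20.8
[270. 218. 268. 187.] [[0.443, -0.114], [0.482, -0.126]] -16.8
[123.  41. 119.   0.] [[0.689, -0.031], [0.726, -0.043]] -18.97
[ 11. 227.  17. 252.] [[0.54, 0.201], [0.508, 0.211]] -18.46
[167. 115. 223. 115.] [[0.601, -0.043], [0.579, -0.105]] 70.52
[168. 129. 222. 129.] [[0.586, -0.038], [0.565, -0.098]] 70.48
[157.  72. 208.  72.] [[0.647, -0.052], [0.629, -0.106]] 71.44
[199.  91. 164.  92.] [[0.613, -0.089], [0.626, -0.051]] 71.2
[169. 143. 223. 143.] [[0.571, -0.033], [0.55, -0.093]] 70.68
[171. 156. 222. 156.] [[0.556, -0.028], [0.536, -0.086]] 70.42
[166. 101. 224. 101.] [[0.616, -0.048], [0.594, -0.112]] 70.15
[110.   0. 114.  40.] [[0.729, -0.034], [0.694, -0.022]] -19.23
[224. 161. 171. 161.] [[0.53, -0.087], [0.551, -0.026]] 70.96
[161.  86. 224.  87.] [[0.633, -0.05], [0.608, -0.117]] 
[... 960 characters left out ...]
3.] [[0.491, -0.077], [0.503, -0.043]] 69.71
[238. 153. 237. 179.] [[0.533, -0.106], [0.503, -0.093]] -23.15
[ 57. 281.  26. 281.] [[0.453, 0.183], [0.467, 0.222]] 70.52
[152. 207. 258. 207.] [[0.506, 0.02], [0.461, -0.106]] 70.55
[171. 278. 171. 249.] [[0.407, 0.037], [0.445, 0.02]] -24.35
[133.  12. 161.  11.] [[0.711, -0.053], [0.702, -0.081]] 72.04
[ 53. 256.  19. 255.] [[0.487, 0.169], [0.503, 0.21]] 69.73
[169. 250.  62. 250.] [[0.445, 0.023], [0.491, 0.154]] 70.67
[ 28. 320.   1. 320.] [[0.413, 0.25], [0.425, 0.286]] 70.66
[306. 114. 304. 143.] [[0.549, -0.195], [0.518, -0.184]] -20.49
slack_wing [([0.4783, -0.1243, 0.0809], 0.73)]
set_screw [([0.6978, -0.0449, 0.0792], 0.45)]
11.0333
```

View pics/w3.png

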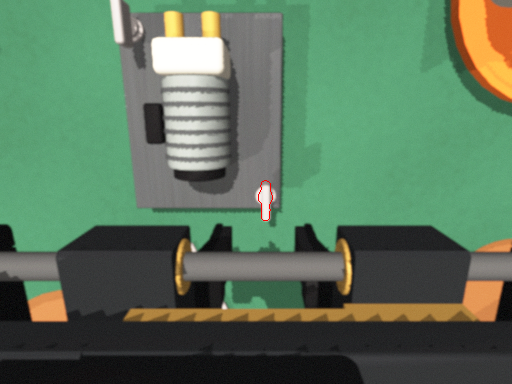

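The base long side measures -19.4° and the slack wing at (265,200) measures -19.5°, so they are parallel. The set wing at (120,20) is untouched, the pump is in place, and the gripper is clear.

```bash
python3 -c "
from workcell import env
print(env.close_job())"
```

```text
the job is handed in; nothing more can be done
None
```

I turned the slack foot's wing about 50° clockwise until it was parallel to the base's long side (within about 1°), let go, left the other wing alone, and handed the job in at about 11 s on the clock. I judged the base level from the wing angle and camera views, not from a rocking test.

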